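# Take the sharpener's water trough down from its hooks

### The arm

A 7-joint arm with a two-finger parallel gripper is mounted at the origin on the work surface. World frame = base frame: x ahead of the robot, y to its left, z up, the work surface at z = 0. Lengths are in m, angles in rad, forces in N, time in s.
With the tool pointing down it reaches from about 0.425 to 0.875 m from the base axis. Payload 4.7 kg.
Tool frame: the origin (TCP) lies at the very end of the fingers, on their centre line; the grasp point (between the pads) lies 19 mm behind it (grip_point_offset is the distance from the TCP to the grasp point, in m); x points along the fingers, z is the direction in which the jaws open and shut, and the axes are right-handed (so a half turn about x gives the same grasp; the last joint's range is limited). The gripper opens to 87 mm and grips with 3 to 60 N. Pads are 19 mm wide; open, the fingers measure 117 mm over their backs; the gripper's body (75 mm by 190 mm) begins 51 mm behind the grasp point.
Start: joints at [-1.254, 0.321, -0.07, 1.45, 0.023, 1.371, -0.057], TCP at [0.194, 0.62, 0.223] pointing down, gripper open.
Joint ranges: [-2.86, 2.86], [-0.3, 2.09], [-1.38, 1.24], [0.06, 2.45], [-1.56, 4.7], [0.09, 2.05], [-2.69, 2.69]. Speed limits (rad/s): [2.57, 2.57, 3.14, 3.14, 3.14, 3.14, 3.14].

### API

Orientations are given as a rotation vector (axis times angle).
In Python, from bench import get_state, get_image, calibration, close_job, grip_point_offset gives the robot as it stands.
- The arm moves only by the tool play_rows, never from a script. Its argument "targets" is a list of rows, each an object with "claw": the closure, from 0 (fully open) to 1 (shut); "linear": the shift along the tool's x, y, z as a fraction of full scale, a list of three; "rotation": the turn, a rotation vector about the tool's x, y, z as a fraction of full scale, a list of three. In form: [{"claw": claw, "linear": [x, y, z], "rotation": [wx, wy, wz]}, ...]. A call has 1 to 10 rows; each row shifts and turns the pose as measured when the row begins, along the tool's axes as they then stand; what a row does not reach is not made up. Full scale, the value 1, is 2.5 cm for a shift and 90 degrees for a turn. A row lasts 1/12 s, in which the tool goes at most 41.7 mm and 7.16 degrees, less where a joint would pass 70% of its speed; a pose out of reach is approached as far as the arm can. A call with a number of a shift or a turn outside -1 to 1 is refused whole. A call with a gripper value outside its range is refused whole. The fingers move at their own pace and stop on an object; "newtons" is the grip in N (left out, the last holds). Time passes only in rows, so rows that do not move let the fingers close. It gives the time, the measured TCP pose, the force and the opening at its end, in the units of the state.
- get_state(): the state, without advancing time (a new reading comes with each control period).
- get_image(name): name is "scene" or "top" or "wrist"; returns the picture (384x512x3 uint8, blue, green, red); there is no depth.
- calibration(name): a dict with "fx", "fy", "cx", "cy" (pixels), "rvec" (rotation vector, rad) and "tvec" (3), from world to camera coordinates, as OpenCV has them; the wrist camera has in their place "hand_eye" (4x4, takes a point from camera to tool coordinates, whose origin is the TCP and whose axes are the tool frame's). Camera axes: x right, y down, z forward; pixel columns grow to the right and rows downward; lengths in m; the calibration is good to about 2 mm. A picture is of the moment at which its call begins: read the wrist's pose just before it. calibration takes no time and is no camera call.
- close_job(): hands the job in, once; it reports no verdict.
The state is a dict: "time": time; "joint_positions": joint angles; "qd": joint speeds; "joint_torque": joint torques, N m; "position": TCP position; "tool_rot": TCP orientation; "ft_force": force on the tool from outside, world axes, zero at the start; "torque": the same for the moment, N m; "grip_width": opening from 0.0 (shut) to 1.0 (fully open).
Only numpy, scipy, OpenCV 4.12 (cv2) and the standard library are available. Lean on these libraries where they do the work, as an engineer would, in place of code of your own. Each camera call takes 0.05 s, during which the arm holds its last target. There are 200 camera calls.

### The job

Take the empty black water trough by its orange grip and unhook it from the drying rack: its two lugs sit deep over upturned hooks that are bent outwards, so ease it up along them by feel, without forcing the hooks, until it is past both tips, and only then draw it away. Keep it level, set it down gently in the middle of the green drip mat, square with the mat, and let go. Leave the jar, tin, steel bar, screwdriver and knife jig that lie about where they are.

Things in the scene. Friction and masses are not known exactly. Their poses are not given: they have to be found in the camera images.
- trough: Open black trough, outside 90 (x) x 220 (y) x 60 (z) mm, walls 4, mass 0.28 to 0.45 kg. Origin: centre of its underside; z up, x from the grip side to the lug side. At the start it hangs on the rack by its lugs, x towards the posts, tipped a degree or two front down, its underside about 60 above the bench.
- grip (a point): Point to grasp in the trough's orange finger grip: an upright tab along the middle of its front (-x) wall, 12 thick (trough x), 56 wide (y), from 46 to 88 above the trough's underside (28 above the rim), open on both faces. The point is at x -43, y 0, 74 above the underside. Axes as the trough's.
- lug_left (a point): Slot in the trough's left steel lug, at x 57, y 75: centre of the slot at the lug's underside, 57 above the trough's underside. The lug is flat, 3 thick; the slot is 11 (x) by 14 (y) and goes through. The hook end stands in it.
- lug_right (a point): The same slot in the other lug, at x 57, y -75.
- rack: Fixed low steel drying rack on the bench, 230 wide (y), posts 135 tall. Origin: on the bench midway between the posts; the trough hangs on its -x side. At y -75 and 75 a round hook arm comes out 36 in -x from the posts' middle, top (the lugs' seat) 116 above the bench, then turns up. A black bar along y, 75 above the bench, front 49 out in -x, bears on the trough's back.
- hooks: The two upturned hook ends, 8 mm round bars through the lugs, 1.5 mm play in x, 3 in y. Origin: midway between their feet, 112 above the bench. They are 58 long above the lugs' seat. Both lean outwards from the feet (rack -x) alike, by an angle that differs each time and is not measured (these axes do not show it). They are rigid: a straight lift jams; more than 14 N from the trough as it rises would bend them.
- mat: Fixed green rubber drip mat lying on the bench, 160 (x) x 260 (y) x 6 mm thick. Origin: centre of its underside; long side along y.
- paste_jar: Bystander, to be left alone: red-capped glass jar, 48 diameter, 50 tall (mm). Origin at its underside or middle.
- steel_strip: Bystander, to be left alone: dark steel bar 160 x 14 x 6, lying flat (mm). Origin at its underside or middle.
- screwdriver: Bystander, to be left alone: screwdriver lying flat (mm). Origin at its underside or middle.
- oil_tin: Bystander, to be left alone: yellow-labelled tin, 64 diameter, 100 tall (mm). Origin at its underside or middle.
- knife_jig: Bystander, to be left alone: aluminium knife-holding jig with a black round handle, about 105 long, lying flat (mm). Origin at its underside or middle.

How it is judged:
By the outcome, as a careful person would: the job done as asked, in the order asked, and still so for the second after the job is handed in, with the robot touching nothing.
It also fails if it takes over 72 s, if anything falls off the work surface, if the arm or the gripper's body presses on something with over 40 N, if the wrist force passes 120 N, or if a joint passes its speed limit or range.

## Working session

There is one attempt and no reset: what is moved stays moved. The work goes in short steps, Python scripts to look and compute and a tool call to move; the robot and the scene stay as the last step left them, time stands still between calls to the robot, and variables do not carry over. Pictures are saved under pics/ and viewed, about 8 in all and at most 12, crops included, and the job is handed in when it is done.

Besides the shell and the picture viewer there is one more tool, called after "Call:" as a command line: name --argument value ..., lists and objects as JSON in quotes. play_rows: Moves the arm, as the interface text tells. Shift numbers are shares of 2.5 cm and turn numbers shares of 90 degrees, none past 1 either way. Its arguments: {"type":"object","properties":{"targets":{"type":"array"},"newtons":{"type":"number"}},"required":["targets"]}

```bash
ls; mkdir -p pics
python3 - <<'E'
from bench import *
import cv2,numpy as np
s=get_state();print(s)
for n in("scene","top"):
    cv2.imwrite(f"pics/{n}0.png",get_image(n));print(n,calibration(n))
print(calibration("wrist"),grip_point_offset)
E
cd pics; python3 -c "
import cv2;import numpy as np
cv2.imwrite('both0.png',np.vstack([cv2.imread('scene0.png')]))"
```

```text
pics
{'time': 0.0, 'joint_positions': array([-1.25393923,  0.3218162 , -0.07009378,  1.45166639,  0.02258384,
        1.37078143, -0.05688677]), 'qd': array([-0.00092793, -0.00115017, -0.00147374,  0.00135756, -0.00053189,
        0.00070577,  0.00144948]), 'joint_torque': array([ 4.11750925e-04, -4.91276872e+01, -4.03775359e-01, -3.12528992e+01,
       -6.39540888e-02,  4.35813633e-02,  1.71979000e-04]), 'position': array([0.19367336, 0.61990481, 0.22147031]), 'tool_rot': array([-0.98456635,  1.33884014,  0.98260942]), 'ft_force': array([0.43511845, 0.72440929, 0.20632099]), 'torque': array([-0.00159966, -0.02715985,  0.00616662]), 'grip_width': 0.9986821339702171}
scene {'fx': 351.8335997394728, 'fy': 351.8335997394728, 'cx': 249.36060180357765, 'cy': 196.0541062840763, 'rvec': array([ 1.98564546,  1.87553462, -0.49609276]), 'tvec': array([-0.01079028, -0.43237691,  1.25227207])}
top {'fx': 398.73072270852055, 'fy': 398.73072270852055, 'cx': 256.0561320115309, 'cy': 180.36703215560985, 'rvec': array([ 2.24645571, -1.9241139 ,  0.23289621]), 'tvec': array([-0.09342702,  0.57397977,  0.99779598])}
{'fx': 287.9145526921713, 'fy': 287.9145526921713, 'cx': 255.94353641896964, 'cy': 185.6210334519424, 'hand_eye': array([[ 5.17881798e-04, -2.83390465e-01,  9.59004471e-01,
        -1.61656648e-01],
       [ 3.97313439e-04, -9.59004466e-01, -2.83390678e-01,
         7.79707770e-02],
       [ 9.99999787e-01,  5.27788238e-04, -3.84056117e-04,
        -4.72941945e-04],
       [ 0.00000000e+00,  0.00000000e+00,  0.00000000e+00,
         1.00000000e+00]])} 0.0187
```

View pics/scene0.png

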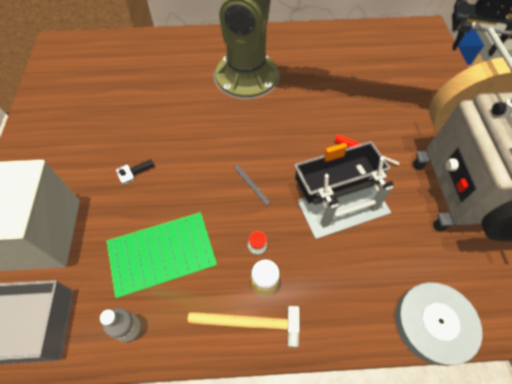

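View pics/top0.png

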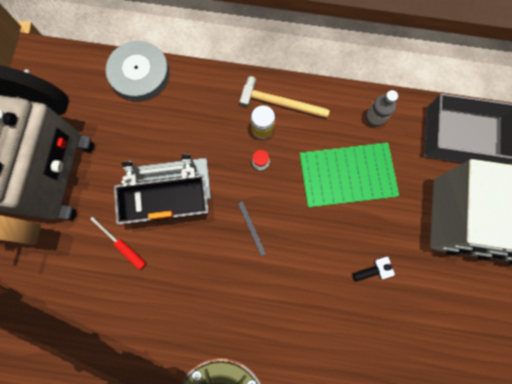

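The scene view shows the trough on the rack, with the orange grip at about (335,152) and the mat at about (160,253). In the top view the grip is at (160,215), the mat at (349,174) and the screwdriver at (120,243). Next I'll measure these.

```bash
cat > h.py <<'E'
from bench import *
import cv2,numpy as np
from scipy.spatial.transform import Rotation as R
def cam(n,s=None):
    c=calibration(n);K=np.array([[c['fx'],0,c['cx']],[0,c['fy'],c['cy']],[0,0,1]])
    if n=='wrist':
        s=s or get_state();H=c['hand_eye'];Rt=R.from_rotvec(s['tool_rot']).as_matrix()
        return K,Rt@H[:3,:3],Rt@H[:3,3]+s['position']
    M=cv2.Rodrigues(c['rvec'])[0];return K,M.T,-M.T@c['tvec']
def ray(C,px):
    px=np.atleast_2d(px).astype(float);K,M,o=C
    d=np.c_[px,np.ones(len(px))]@np.linalg.inv(K).T@M.T
    return o,d/np.linalg.norm(d,axis=1)[:,None]
def onz(C,px,z):
    o,d=ray(C,px);return o+d*((z-o[2])/d[:,2])[:,None]
def tri(C1,p1,C2,p2):
    o1,d1=ray(C1,p1);o2,d2=ray(C2,p2);d1,d2=d1[0],d2[0]
    t=np.linalg.lstsq(np.c_[d1,-d2],o2-o1,rcond=None)[0]
    a,b=o1+t[0]*d1,o2+t[1]*d2;return (a+b)/2,np.linalg.norm(a-b)
def proj(C,P):
    K,M,o=C;q=(np.atleast_2d(P)-o)@M@K.T;return q[:,:2]/q[:,2:]
def mask(im,lo,hi):
    m=cv2.inRange(cv2.cvtColor(im,cv2.COLOR_BGR2HSV),np.array(lo),np.array(hi))
    n,l,st,ce=cv2.connectedComponentsWithStats(m);return l,st,ce
def big(im,lo,hi,roi=None):
    if roi is not None:
        z=np.zeros_like(im);x0,y0,x1,y1=roi;z[y0:y1,x0:x1]=im[y0:y1,x0:x1];im=z
    l,st,ce=mask(im,lo,hi);i=1+np.argmax(st[1:,4]);m=(l==i).astype(np.uint8)
    return m,ce[i],st[i]
E
python3 - <<'E'
from h import *
for n,rt,ro in(("scene",(290,130,400,215),(320,140,350,165)),("top",(105,150,215,228),(140,205,180,225))):
    im=cv2.imread(f"pics/{n}0.png");C=cam(n)
    m,c,st=big(im,(50,120,80),(75,255,255))
    ct=max(cv2.findContours(m,0,1)[0],key=len)
    P=onz(C,ct[:,0],.006)[:,:2].astype(np.float32)*1000
    print(n,"mat",cv2.minAreaRect(P))
    m,c,st=big(im,(8,200,170),(22,255,255),ro)
    print(" grip",c,st, cv2.minAreaRect(cv2.findContours(m,0,1)[0][0]))
    g=c if n=="scene" else g; 
    if n=="scene": Cs=C;gs=c
    else: print(tri(Cs,gs,C,c))
    cv2.imwrite(f"pics/c_{n}.png",cv2.resize(im[rt[1]-15:rt[3]+15,rt[0]-10:rt[2]+10],None,fx=4.5,fy=4.5,interpolation=cv2.INTER_CUBIC))
E
```

```text
scene mat ((653.6351928710938, -258.92578125), (159.51319885253906, 259.1424255371094), 15.66744613647461)
 grip [336.19594595 147.54054054] [326 142  22  12 148] ((336.3499755859375, 147.5500030517578), (6.957010269165039, 21.819713592529297), 71.56504821777344)
top mat ((655.5123291015625, -258.97625732421875), (160.3526611328125, 259.74847412109375), 15.716307640075684)
 grip [159.10526316 216.42105263] [152 216  16   2  19] ((159.5, 216.5), (1.0, 15.0), 90.0)
(array([0.43952125, 0.21458753, 0.13607766]), np.float64(0.001681283974853721))
```

View pics/c_top.png

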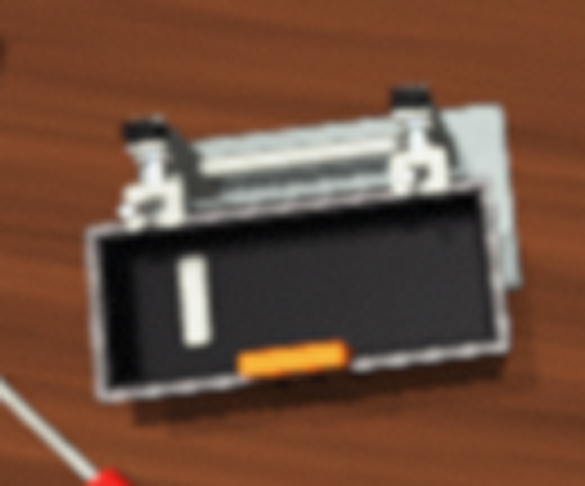

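Run:
```python
from h import *
C=cam("top");f=lambda p:np.array(p,float)/4.5+[95,135]-.4
names="FL FR BR BL".split();P=onz(C,f([(103,400),(508,350),(487,183),(90,230)]),.12)
for n,p in zip(names,P):print(n,p.round(4))
ax=lambda d:np.degrees(np.arctan2(d[1],d[0]))
d=P[0]-P[1];print("front len",np.linalg.norm(d),"yaw",ax(d)-90);d=P[3]-P[2];print("back",np.linalg.norm(d),"yaw",ax(d)-90)
print("centre",P.mean(0))
T=onz(C,f([(238,352),(345,341),(350,366),(240,380)]),.147);print("tab top",T.round(4),T.mean(0))
T=onz(C,f([(152,125),(408,96)]),.135);print("posts",T,ax(T[0]-T[1])-90)
s=get_state();Rt=R.from_rotvec(s['tool_rot']).as_matrix();print(Rt.round(3))
# plan target
yaw=np.radians(ax(P[0]-P[1])-90)
for sg in(1,-1):
    z=sg*np.array([np.cos(yaw),np.sin(yaw),0]);x=np.array([0,0,-1.]);y=np.cross(z,x)
    W=np.c_[x,y,z];print(sg,np.degrees(R.from_matrix(Rt.T@W).as_rotvec()))
```

```text
FL [0.4081 0.3156 0.12  ]
FR [0.4696 0.1012 0.12  ]
BR [0.5615 0.1301 0.12  ]
BL [0.5003 0.3451 0.12  ]
front len 0.2231161103808148 yaw 15.978774086787666
back 0.2235011655640061 yaw 15.871480800820493
centre [0.48487276 0.2230046  0.12      ]
tab top [[0.4425 0.2404 0.147 ]
 [0.4572 0.1849 0.147 ]
 [0.4443 0.1795 0.147 ]
 [0.4279 0.2361 0.147 ]] [0.44298371 0.21025226 0.147     ]
posts [[0.56202617 0.31915066 0.135     ]
 [0.60085293 0.18079238 0.135     ]] 15.675435083330157
[[-0.    -0.955  0.298]
 [-0.002  0.298  0.955]
 [-1.    -0.    -0.002]]
1 [ 5.66729764e+01 -8.86788722e-02  5.41125746e-02]
-1 [-1.23326972e+02 -6.35014500e-02 -1.04065220e-01]
```

```bash
cat >> h.py <<'E'
def todo(p,yaw=None,tilt=0.):
    "shift still to go in tool axes (units of 25mm) and turn (units of 90deg)"
    s=get_state();M=R.from_rotvec(s['tool_rot']).as_matrix();d=np.array(p)-s['position']
    print("shift",(M.T@d/.025).round(2),"mm",(d*1000).round(1),"pos",s['position'].round(4),"t",round(s['time'],2),"F",s['ft_force'].round(1),"g",round(s['grip_width'],3))
    if yaw is not None:
        a=np.radians(yaw);z=np.array([np.cos(a),np.sin(a),0]);x=np.array([0,0,-1.])
        W=R.from_rotvec(np.cross(x,z)/1*0).as_matrix()@np.c_[x,np.cross(z,x),z]
        W=W@R.from_euler('y',tilt,degrees=True).as_matrix()
        print("turn deg",np.degrees(R.from_matrix(M.T@W).as_rotvec()).round(2))
E
python3 - <<'E'
from h import *
s,t=cam("scene"),cam("top")
print("foot1",tri(s,(440,222),t,(85,143)),"foot2",tri(s,(420,160),t,(68,212)))
print("wheel top z.2",onz(t,[(20,235),(40,220)],.15),onz(s,[(432,110),(500,62)],.15))
print(onz(t,[(145,265),(92,218)],.01))
E
```

```text
foot1 (array([0.62160125, 0.48623795, 0.0320765 ]), np.float64(0.007781104401915659)) foot2 (array([0.42424704, 0.48517756, 0.03513691]), np.float64(0.0003241169307279028))
wheel top z.2 [[0.3436543  0.52695777 0.15      ]
 [0.38561413 0.49006561 0.15      ]] [[0.33833705 0.49566801 0.15      ]
 [0.16198314 0.75832318 0.15      ]]
[[0.31866538 0.25626443 0.01      ]
 [0.42024412 0.42776671 0.01      ]]
```

Call:
play_rows --targets '[{"claw":0,"linear":[-1,0,0],"rotation":[0,0,0]},{"claw":0,"linear":[-1,0,0],"rotation":[0,0,0]},{"claw":0,"linear":[-1,0,0],"rotation":[0,0,0]},{"claw":0,"linear":[-1,0,0],"rotation":[0,0,0]}]'

```text
time: 0.43
position: [0.1927, 0.6157, 0.3138]
tool_rot: [-0.997, 1.355, 0.974]
ft_force: [0.1, 0.9, 1.1]
grip_width: 1.0
```

Call:
play_rows --targets '[{"claw":0,"linear":[0,0,-1],"rotation":[0,0,0]},{"claw":0,"linear":[0,0,-1],"rotation":[0,0,0]},{"claw":0,"linear":[0,0,-1],"rotation":[0,0,0]},{"claw":0,"linear":[0,0,-1],"rotation":[0,0,0]},{"claw":0,"linear":[0,0,-1],"rotation":[0,0,0]},{"claw":0,"linear":[0,0,-0.6],"rotation":[0,0,0]}]'

```text
time: 0.93
position: [0.1504, 0.4813, 0.3183]
tool_rot: [-0.994, 1.351, 0.977]
ft_force: [-0.2, -0.2, 0.9]
grip_width: 1.001
```

Call:
play_rows --targets '[{"claw":0,"linear":[0,-1,0],"rotation":[0.079,0,0]},{"claw":0,"linear":[0,-1,0],"rotation":[0.079,0,0]},{"claw":0,"linear":[0,-1,0],"rotation":[0.079,0,0]},{"claw":0,"linear":[0,-1,0],"rotation":[0.079,0,0]},{"claw":0,"linear":[0,-1,0],"rotation":[0.079,0,0]},{"claw":0,"linear":[0,-1,0],"rotation":[0.079,0,0]},{"claw":0,"linear":[0,-1,0.5],"rotation":[0.079,0,0]},{"claw":0,"linear":[0,-0.7,1],"rotation":[0.079,0,0]}]'

```text
time: 1.6
position: [0.3191, 0.3679, 0.3175]
tool_rot: [-0.227, 1.572, 0.201]
ft_force: [-0.4, 1.2, 0.3]
grip_width: 0.996
```

```bash
python3 -c "
from h import *
todo((.4435,.211,.25),15.8)"
```

```text
shift [ 2.76 -7.34  3.14] mm [ 124.4 -156.9  -67.5] pos [0.3191 0.3679 0.3175] t 1.6 F [-0.4  1.2  0.3] g 0.996
turn deg [-0.21 -0.78  0.81]
```

Call:
play_rows --targets '[{"claw":0,"linear":[0.3,-0.94,0.4],"rotation":[0,-0.009,0.009]},{"claw":0,"linear":[0.3,-0.94,0.4],"rotation":[0,0,0]},{"claw":0,"linear":[0.35,-0.94,0.4],"rotation":[0,0,0]},{"claw":0,"linear":[0.35,-0.94,0.4],"rotation":[0,0,0]},{"claw":0,"linear":[0.35,-0.94,0.4],"rotation":[0,0,0]},{"claw":0,"linear":[0.35,-0.94,0.4],"rotation":[0,0,0]},{"claw":0,"linear":[0.35,-0.94,0.4],"rotation":[0,0,0]},{"claw":0,"linear":[0.35,-0.94,0.4],"rotation":[0,0,0]}]'

```text
time: 2.27
position: [0.4526, 0.1995, 0.2461]
tool_rot: [-0.207, 1.559, 0.209]
ft_force: [-0.0, 0.0, 1.5]
grip_width: 1.002
```

Call:
play_rows --targets '[{"claw":0,"linear":[0,0,0],"rotation":[0,0,0]}]'

```text
time: 2.35
position: [0.4547, 0.1933, 0.2441]
tool_rot: [-0.204, 1.562, 0.199]
ft_force: [0.1, -0.3, -0.3]
grip_width: 0.999
```

```bash
python3 -c "
from h import *
todo((.4435,.211,.25),15.8)
s=get_state();im=get_image('wrist');cv2.imwrite('pics/w1.png',im)
import pickle;pickle.dump(s,open('w1.pkl','wb'))
cv2.imwrite('pics/w1v.png',cv2.resize(im,None,fx=1.5,fy=1.5))
C=cam('wrist',s);print(proj(C,[(.4435,.211,.148)]))
"
```

```text
shift [-0.24  0.8  -0.25] mm [-11.2  17.7   5.9] pos [0.4547 0.1933 0.2441] t 2.35 F [ 0.1 -0.3 -0.3] g 0.999
turn deg [-1.09 -0.04  0.16]
[[249.51982626 165.77824058]]
```

View pics/w1v.png

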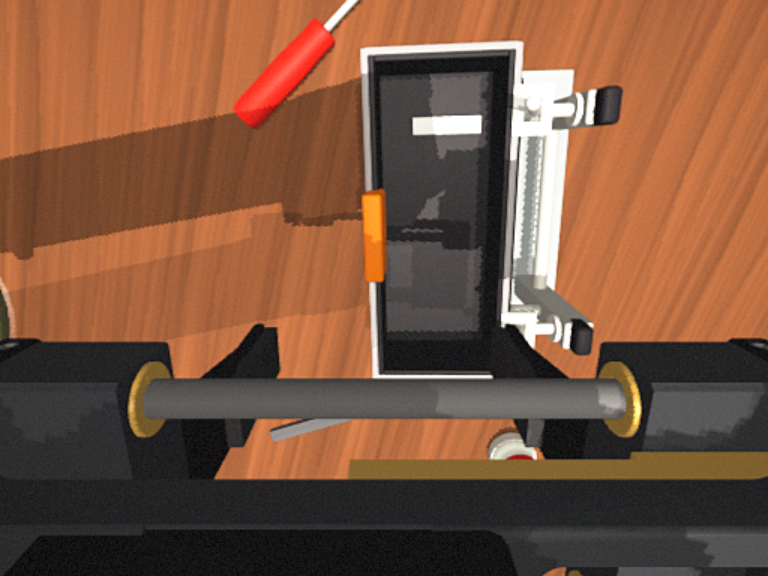

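The wrist view shows the tab centred at about (374,236) in the 1.5x picture, with the trough edges at x 362–375 and the hooks at about (533,103) and (545,330).

```bash
python3 -c "
from h import *
import pickle
s=pickle.load(open('w1.pkl','rb'));C=cam('wrist',s);im=cv2.imread('pics/w1.png')
m,c,st=big(im,(8,150,120),(22,255,255),(235,120,265,195));print(c,st)
ct=cv2.findContours(m,0,1)[0][0];print(cv2.minAreaRect(ct))
f=lambda p:np.array(p,float)/1.5
T=onz(C,f([(362,193),(383,190),(385,282),(365,282)]),.147);print(T.round(4),T.mean(0))
ax=lambda d:np.degrees(np.arctan2(d[1],d[0]))
print('yaw tab',ax(T[1]-T[2])-90)
P=onz(C,f([(361,49),(377,377),(497,377),(522,43)]),.12);print(P.round(4),ax(P[0]-P[1])-90,np.linalg.norm(P[0]-P[1]),np.linalg.norm(P[0]-P[3]),P.mean(0))
for z in(.12,.16,.174):print(z,onz(C,f([(533,103),(545,329)]),z).round(4))
cv2.imwrite('pics/w1c.png',np.hstack([cv2.resize(im[50:95,325:425],None,fx=8,fy=8,interpolation=2)[:, :390*2],]))
cv2.imwrite('pics/w1c.png',np.vstack([cv2.resize(im[50:95,325:425],None,fx=6,fy=6,interpolation=2),cv2.resize(im[195:240,325:425],None,fx=6,fy=6,interpolation=2)]))
"
```

```text
[245.52384446 159.41599413] [ 235  120   23   75 1363]
((246.0, 157.0), (74.0, 22.0), 90.0)
[[0.4282 0.2415 0.147 ]
 [0.4397 0.2463 0.147 ]
 [0.4553 0.1918 0.147 ]
 [0.4432 0.1886 0.147 ]] [0.4416163  0.21704519 0.147     ]
yaw tab 15.96760838745405
[[0.4066 0.3205 0.12  ]
 [0.4705 0.1111 0.12  ]
 [0.5564 0.1337 0.12  ]
 [0.4982 0.3479 0.12  ]] 16.967252839378332 0.21895417798757508 0.09560100033900187 [0.48295914 0.22829809 0.12      ]
0.12 [[0.5161 0.3183 0.12  ]
 [0.577  0.1789 0.12  ]]
0.16 [[0.5047 0.3114 0.16  ]
 [0.5571 0.1915 0.16  ]]
0.174 [[0.5007 0.309  0.174 ]
 [0.5501 0.1959 0.174 ]]
```

View pics/w1c.png

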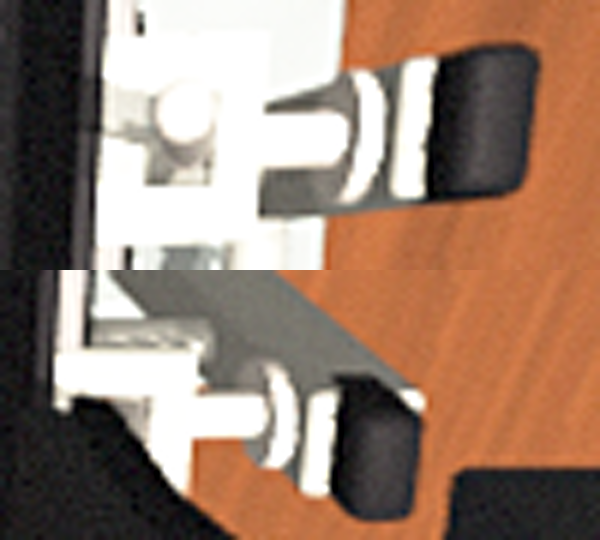

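```bash
python3 -c "
from h import *
todo((.4425,.214,.18),16,-1.4)"
```

```text
shift [ 2.58  0.82 -0.23] mm [-10.9  18.2 -64.6] pos [0.4534 0.1958 0.2446] t 2.4 F [-0.7 -0.1 -0.4] g 1.002
turn deg [-1.17 -1.45  0.06]
```

Call:
play_rows --targets '[{"claw":0,"linear":[0.6,0.4,-0.12],"rotation":[-0.012,-0.016,0]},{"claw":0,"linear":[0.6,0.3,-0.1],"rotation":[0,0,0]},{"claw":0,"linear":[0.6,0.12,0],"rotation":[0,0,0]},{"claw":0,"linear":[0.6,0,0],"rotation":[0,0,0]},{"claw":0,"linear":[0.1,0,0],"rotation":[0,0,0]},{"claw":0,"linear":[0,0,0],"rotation":[0,0,0]}]'

```text
time: 2.9
position: [0.441, 0.2195, 0.1807]
tool_rot: [-0.216, 1.534, 0.225]
ft_force: [0.1, -0.1, 0.3]
grip_width: 1.002
```

```bash
python3 -c "
from h import *
todo((.4425,.214,.113),16,-1.4)"
```

```text
shift [ 2.71 -0.24 -0.07] mm [  1.5  -5.5 -67.7] pos [0.441  0.2195 0.1807] t 2.9 F [ 0.1 -0.1  0.3] g 1.002
turn deg [ 0.14  0.07 -0.14]
```

Call:
play_rows --targets '[{"claw":0,"linear":[0.5,-0.1,-0.05],"rotation":[0,0,0]},{"claw":0,"linear":[0.5,-0.1,0],"rotation":[0,0,0]},{"claw":0,"linear":[0.5,0,0],"rotation":[0,0,0]},{"claw":0,"linear":[0.5,0,0],"rotation":[0,0,0]},{"claw":0,"linear":[0.4,0,0],"rotation":[0,0,0]},{"claw":0,"linear":[0.2,0,0],"rotation":[0,0,0]},{"claw":0,"linear":[0,0,0],"rotation":[0,0,0]}]'

```text
time: 3.48
position: [0.4447, 0.2207, 0.1198]
tool_rot: [-0.215, 1.526, 0.233]
ft_force: [-0.4, -0.4, -0.5]
grip_width: 0.999
```

```bash
python3 -c "
from h import *
todo((.4425,.214,.113),16,-1.4)
s=get_state();im=get_image('wrist');cv2.imwrite('pics/w2.png',im)
"
```

```text
shift [ 0.27 -0.23 -0.17] mm [-2.2 -6.7 -6.8] pos [0.4447 0.2207 0.1198] t 3.48 F [-0.4 -0.4 -0.5] g 0.999
turn deg [ 0.43  0.55 -0.41]
```

View pics/w2.png

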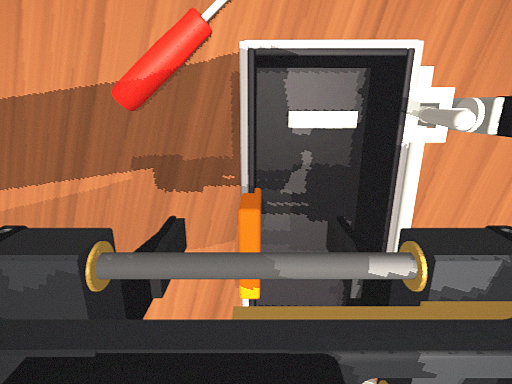

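The w2 view shows the tab (rows 190–298, columns 239–261) between the open fingers, and the left hook rising from its slot at about (431,114) to its tip at about (464,117).

```bash
python3 -c "
from h import *
import pickle
s1=pickle.load(open('w1.pkl','rb'));C1=cam('wrist',s1);s=get_state();C=cam('wrist',s)
tip=tri(C1,(355.5,68.7),C,(464,117));print('tip',tip)
tip=tip[0];a=np.radians(16);X=np.array([np.cos(a),np.sin(a),0]);Y=np.array([-np.sin(a),np.cos(a),0])
T=onz(C,[(242,190),(261,190),(258,298),(239,298)],.147);print('tab',T.round(4),T.mean(0).round(4),T.mean(0)@X,T.mean(0)@Y)
sl=onz(C,(431,114),.117)[0];print('slot',sl, 'tip-slot',(tip-sl)@X,(tip-sl)@Y)
print('tool',s['position']@X,s['position']@Y)
t=onz(C,(464,117),.172)[0];print('tip@.172',(t-sl)@X,(t-T.mean(0))@X,(sl-T.mean(0))@X)
cv2.imwrite('pics/w2c.png',cv2.resize(cv2.imread('pics/w2.png')[85:150,400:512],None,fx=6,fy=6,interpolation=2))
"
```

```text
tip (array([0.50288613, 0.31100884, 0.16695897]), np.float64(0.0015960761597659926))
tab [[0.4272 0.2522 0.147 ]
 [0.4362 0.2548 0.147 ]
 [0.4525 0.1946 0.147 ]
 [0.4424 0.1919 0.147 ]] [0.4396 0.2234 0.147 ] 0.4841249463868361 0.09354285967404423
slot [0.52060942 0.31629123 0.117     ] tip-slot -0.018492736490742553 -0.00019256237722514117
tool 0.4885850471727303 0.08961152542877888
tip@.172 -0.021975711834714882 0.0815229116527787 0.10349862348749359
```

View pics/w2c.png

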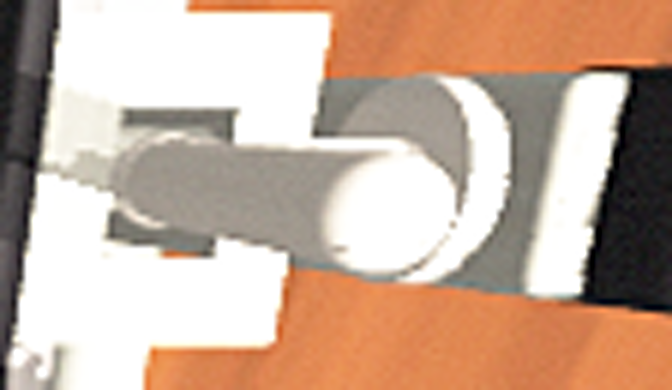

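Call:
play_rows --targets '[{"claw":0,"linear":[0.25,0.1,-0.18],"rotation":[0.0,0.006,0]},{"claw":0,"linear":[0.06,0,0],"rotation":[0,0,0]},{"claw":0,"linear":[0,0,0],"rotation":[0,0,0]}]'

```text
time: 3.78
position: [0.4408, 0.2232, 0.1138]
tool_rot: [-0.215, 1.533, 0.234]
ft_force: [0.3, -0.4, 0.3]
grip_width: 1.001
```

```bash
cat >> h.py <<'E'
a_=np.radians(16);X_=np.array([np.cos(a_),np.sin(a_),0]);Y_=np.array([-np.sin(a_),np.cos(a_),0])
def st():
    s=get_state();p=s['position'];F=s['ft_force']
    print("t",round(s['time'],2),"X %.4f Y %.4f Z %.4f"%(p@X_,p@Y_,p[2]),"FX %.1f FY %.1f FZ %.1f"%(F@X_,F@Y_,F[2]),"T",s['torque'].round(2),"g",round(s['grip_width'],3))
    M=R.from_rotvec(s['tool_rot']).as_matrix();print("jaw axis tilt deg",np.degrees(np.arcsin(M[2,2])).round(2),"roll",np.degrees(np.arcsin(M[2,1])).round(2),"yaw",np.degrees(np.arctan2(M[1,2],M[0,2])).round(2))
E
python3 -c "
from h import *
st();todo((.4405,.2215,.113),16,-1.4)"
```

```text
t 3.78 X 0.4852 Y 0.0930 Z 0.1138 FX 0.1 FY -0.5 FZ 0.3 T [-0.14  0.06 -0.  ] g 1.001
jaw axis tilt deg 1.57 roll 0.48 yaw 16.44
shift [ 0.03 -0.06 -0.03] mm [-0.3 -1.7 -0.8] pos [0.4408 0.2232 0.1138] t 3.78 F [ 0.3 -0.4  0.3] g 1.001
turn deg [ 0.44  0.17 -0.49]
```

Call:
play_rows --targets '[{"claw":1,"linear":[0,0,0],"rotation":[0.005,0,-0.005]},{"claw":1,"linear":[0,0,0],"rotation":[0,0,0]},{"claw":1,"linear":[0,0,0],"rotation":[0,0,0]},{"claw":1,"linear":[0,0,0],"rotation":[0,0,0]},{"claw":1,"linear":[0,0,0],"rotation":[0,0,0]},{"claw":1,"linear":[0,0,0],"rotation":[0,0,0]},{"claw":1,"linear":[0,0,0],"rotation":[0,0,0]},{"claw":1,"linear":[0,0,0],"rotation":[0,0,0]}]' --newtons 12

```text
time: 4.45
position: [0.4415, 0.2237, 0.1151]
tool_rot: [-0.214, 1.531, 0.221]
ft_force: [0.1, -0.1, -0.5]
grip_width: 0.476
```

```bash
python3 -c "
from h import *
st()"
```

```text
t 4.45 X 0.4861 Y 0.0933 Z 0.1151 FX 0.1 FY -0.1 FZ -0.5 T [-0.11  0.08 -0.06] g 0.476
jaw axis tilt deg 1.68 roll 0.05 yaw 15.94
```

Call:
play_rows --targets '[{"claw":1,"linear":[0.04,0,-0.03],"rotation":[0,0,0]},{"claw":1,"linear":[0,0,0],"rotation":[0,0,0]},{"claw":1,"linear":[0,0,0],"rotation":[0,0,0]},{"claw":1,"linear":[0,0,0],"rotation":[0,0,0]},{"claw":1,"linear":[0,0,0],"rotation":[0,0,0]},{"claw":1,"linear":[0,0,0],"rotation":[0,0,0]},{"claw":1,"linear":[0,0,0],"rotation":[0,0,0]}]' --newtons 12

```text
time: 5.03
position: [0.4408, 0.2233, 0.1143]
tool_rot: [-0.214, 1.531, 0.221]
ft_force: [-0.5, -1.7, 0.4]
grip_width: 0.137
```

```bash
python3 -c "
from h import *
st()"
```

```text
t 5.03 X 0.4853 Y 0.0932 Z 0.1143 FX -1.0 FY -1.4 FZ 0.4 T [-0.15  0.08  0.1 ] g 0.137
jaw axis tilt deg 1.69 roll 0.04 yaw 15.94
```

Gripped: the opening is 0.137, which is 12 mm. Now I'll tighten and watch the force.

Call:
play_rows --targets '[{"claw":1,"linear":[0,0,0],"rotation":[0,0,0]},{"claw":1,"linear":[0,0,0],"rotation":[0,0,0]},{"claw":1,"linear":[0,0,0],"rotation":[0,0,0]}]' --newtons 55

```text
time: 5.28
position: [0.441, 0.2234, 0.1147]
tool_rot: [-0.214, 1.53, 0.222]
ft_force: [-0.7, -0.4, 0.4]
grip_width: 0.135
```

```bash
python3 -c "
from h import *
st()"
```

```text
t 5.28 X 0.4855 Y 0.0932 Z 0.1147 FX -0.7 FY -0.2 FZ 0.4 T [-0.13 -0.03  0.11] g 0.135
jaw axis tilt deg 1.73 roll 0.04 yaw 15.98
```

Call:
play_rows --targets '[{"claw":1,"linear":[-0.06,0,-0.01],"rotation":[0,0,0]},{"claw":1,"linear":[-0.06,0,-0.02],"rotation":[0,0,0]}]'

```text
time: 5.45
position: [0.4407, 0.2233, 0.1172]
tool_rot: [-0.214, 1.529, 0.222]
ft_force: [2.9, 1.5, -4.1]
grip_width: 0.134
```

```bash
python3 -c "
from h import *
st()"
```

```text
t 5.45 X 0.4852 Y 0.0931 Z 0.1172 FX 3.2 FY 0.6 FZ -4.1 T [ 0.06 -0.28  0.12] g 0.134
jaw axis tilt deg 1.8 roll 0.03 yaw 15.98
```

Call:
play_rows --targets '[{"claw":1,"linear":[-0.08,0,-0.022],"rotation":[0,0,0]},{"claw":1,"linear":[-0.08,0,-0.022],"rotation":[0,0,0]},{"claw":1,"linear":[0,0,0],"rotation":[0,0,0]}]'

```text
time: 5.7
position: [0.4395, 0.2227, 0.1207]
tool_rot: [-0.214, 1.529, 0.221]
ft_force: [0.8, 0.6, -2.3]
grip_width: 0.139
```

```bash
python3 -c "
from h import *
st()"
```

```text
t 5.7 X 0.4839 Y 0.0929 Z 0.1207 FX 0.9 FY 0.3 FZ -2.3 T [ 0.01 -0.13  0.07] g 0.139
jaw axis tilt deg 1.8 roll 0.0 yaw 15.96
```

Call:
play_rows --targets '[{"claw":1,"linear":[-0.1,0,-0.03],"rotation":[0,0,0]},{"claw":1,"linear":[-0.1,0,-0.03],"rotation":[0,0,0]},{"claw":1,"linear":[0,0,0],"rotation":[0,0,0]}]'

```text
time: 5.95
position: [0.4379, 0.2221, 0.1259]
tool_rot: [-0.214, 1.529, 0.221]
ft_force: [0.7, -0.1, -2.1]
grip_width: 0.132
```

```bash
python3 -c "
from h import *
st()"
```

```text
t 5.95 X 0.4821 Y 0.0928 Z 0.1259 FX 0.7 FY -0.3 FZ -2.1 T [ 0.03 -0.23  0.07] g 0.132
jaw axis tilt deg 1.8 roll -0.01 yaw 15.96
```

Call:
play_rows --targets '[{"claw":1,"linear":[-0.1,0,-0.03],"rotation":[0,0,0]},{"claw":1,"linear":[-0.1,0,-0.03],"rotation":[0,0,0]},{"claw":1,"linear":[0,0,0],"rotation":[0,0,0]}]'

```text
time: 6.2
position: [0.436, 0.2215, 0.1314]
tool_rot: [-0.214, 1.529, 0.221]
ft_force: [2.4, -0.6, -2.5]
grip_width: 0.133
```

```bash
python3 -c "
from h import *
st()"
```

```text
t 6.2 X 0.4802 Y 0.0927 Z 0.1314 FX 2.1 FY -1.2 FZ -2.5 T [-0.05 -0.2   0.08] g 0.133
jaw axis tilt deg 1.79 roll -0.02 yaw 15.96
```

Call:
play_rows --targets '[{"claw":1,"linear":[-0.1,0,-0.025],"rotation":[0,0,0]},{"claw":1,"linear":[-0.1,0,-0.025],"rotation":[0,0,0]},{"claw":1,"linear":[0,0,0],"rotation":[0,0,0]}]'

```text
time: 6.45
position: [0.4343, 0.2209, 0.1368]
tool_rot: [-0.214, 1.529, 0.221]
ft_force: [1.1, 0.3, -2.1]
grip_width: 0.134
```

```bash
python3 -c "
from h import *
st()"
```

```text
t 6.45 X 0.4783 Y 0.0927 Z 0.1368 FX 1.1 FY 0.0 FZ -2.1 T [-0.02 -0.17  0.05] g 0.134
jaw axis tilt deg 1.76 roll -0.02 yaw 15.95
```

Call:
play_rows --targets '[{"claw":1,"linear":[-0.1,0,-0.025],"rotation":[0,0,0]},{"claw":1,"linear":[-0.1,0,-0.025],"rotation":[0,0,0]},{"claw":1,"linear":[0,0,0],"rotation":[0,0,0]}]'

```text
time: 6.7
position: [0.4325, 0.2204, 0.1422]
tool_rot: [-0.215, 1.53, 0.221]
ft_force: [1.5, 0.5, -2.3]
grip_width: 0.133
```

```bash
python3 -c "
from h import *
st()"
```

```text
t 6.7 X 0.4765 Y 0.0926 Z 0.1422 FX 1.6 FY 0.1 FZ -2.3 T [-0.08 -0.16  0.03] g 0.133
jaw axis tilt deg 1.73 roll -0.02 yaw 15.95
```

Call:
play_rows --targets '[{"claw":1,"linear":[-0.1,0,-0.018],"rotation":[0,0,0]},{"claw":1,"linear":[-0.1,0,-0.022],"rotation":[0,0,0]},{"claw":1,"linear":[0,0,0],"rotation":[0,0,0]}]'

```text
time: 6.95
position: [0.4308, 0.2199, 0.1475]
tool_rot: [-0.215, 1.531, 0.22]
ft_force: [1.4, -0.1, -2.2]
grip_width: 0.134
```

```bash
python3 -c "
from h import *
st()"
```

```text
t 6.95 X 0.4747 Y 0.0926 Z 0.1475 FX 1.3 FY -0.5 FZ -2.2 T [-0.11 -0.13  0.03] g 0.134
jaw axis tilt deg 1.67 roll -0.03 yaw 15.95
```

Call:
play_rows --targets '[{"claw":1,"linear":[-0.1,0,-0.02],"rotation":[0,0,0]},{"claw":1,"linear":[-0.1,0,-0.024],"rotation":[0,0,0]},{"claw":1,"linear":[0,0,0],"rotation":[0,0,0]}]'

```text
time: 7.2
position: [0.4291, 0.2193, 0.1528]
tool_rot: [-0.215, 1.532, 0.22]
ft_force: [0.9, 1.0, -2.4]
grip_width: 0.136
```

```bash
python3 -c "
from h import *
st()"
```

```text
t 7.2 X 0.4729 Y 0.0926 Z 0.1528 FX 1.1 FY 0.7 FZ -2.4 T [-0.13 -0.06  0.15] g 0.136
jaw axis tilt deg 1.61 roll -0.04 yaw 15.95
```

Call:
play_rows --targets '[{"claw":1,"linear":[-0.1,0,-0.02],"rotation":[0,0,0]},{"claw":1,"linear":[-0.1,0,-0.024],"rotation":[0,0,0]},{"claw":1,"linear":[-0.1,0,-0.024],"rotation":[0,0,0]},{"claw":1,"linear":[0,0,0],"rotation":[0,0,0]}]'

```text
time: 7.53
position: [0.4266, 0.2185, 0.1608]
tool_rot: [-0.215, 1.533, 0.22]
ft_force: [-0.2, 0.2, -2.8]
grip_width: 0.137
```

```bash
python3 -c "
from h import *
st()"
```

```text
t 7.53 X 0.4703 Y 0.0925 Z 0.1608 FX -0.1 FY 0.3 FZ -2.8 T [-0.08  0.04  0.07] g 0.137
jaw axis tilt deg 1.54 roll -0.05 yaw 15.94
```

Call:
play_rows --targets '[{"claw":1,"linear":[-0.1,0,-0.02],"rotation":[0,0,0]},{"claw":1,"linear":[-0.1,0,-0.024],"rotation":[0,0,0]},{"claw":1,"linear":[-0.1,0,-0.024],"rotation":[0,0,0]},{"claw":1,"linear":[0,0,0],"rotation":[0,0,0]}]'

```text
time: 7.87
position: [0.424, 0.2177, 0.1688]
tool_rot: [-0.216, 1.534, 0.22]
ft_force: [0.2, 0.6, -3.3]
grip_width: 0.132
```

```bash
python3 -c "
from h import *
st()"
```

```text
t 7.87 X 0.4676 Y 0.0925 Z 0.1688 FX 0.4 FY 0.5 FZ -3.3 T [-0.12  0.05 -0.01] g 0.132
jaw axis tilt deg 1.47 roll -0.06 yaw 15.94
```

Call:
play_rows --targets '[{"claw":1,"linear":[-0.1,0,-0.022],"rotation":[0,0,0]},{"claw":1,"linear":[-0.1,0,-0.024],"rotation":[0,0,0]},{"claw":1,"linear":[-0.1,0,-0.024],"rotation":[0,0,0]},{"claw":1,"linear":[0,0,0],"rotation":[0,0,0]}]'

```text
time: 8.2
position: [0.4206, 0.2167, 0.1765]
tool_rot: [-0.216, 1.537, 0.219]
ft_force: [-0.1, 0.3, -4.1]
grip_width: 0.134
```

```bash
python3 -c "
from h import *
st()"
```

```text
t 8.2 X 0.4640 Y 0.0924 Z 0.1765 FX -0.1 FY 0.3 FZ -4.1 T [-0.08  0.23 -0.04] g 0.134
jaw axis tilt deg 1.28 roll -0.07 yaw 15.92
```

Call:
play_rows --targets '[{"claw":1,"linear":[-0.1,0,-0.022],"rotation":[0,0,0]},{"claw":1,"linear":[-0.1,0,-0.024],"rotation":[0,0,0]},{"claw":1,"linear":[-0.1,0,-0.024],"rotation":[0,0,0]},{"claw":1,"linear":[-0.1,0,-0.02],"rotation":[0,0,0]},{"claw":1,"linear":[-0.1,0,-0.01],"rotation":[0,0,0]},{"claw":1,"linear":[-0.1,0,0],"rotation":[0,0,0]},{"claw":1,"linear":[-0.1,0,0],"rotation":[0,0,0]},{"claw":1,"linear":[0,0,0],"rotation":[0,0,0]}]'

```text
time: 8.87
position: [0.4171, 0.2157, 0.1959]
tool_rot: [-0.216, 1.538, 0.219]
ft_force: [0.6, 0.6, -3.4]
grip_width: 0.136
```

```bash
python3 -c "
from h import *
st()
a=get_image('wrist');b=get_image('scene');cv2.imwrite('pics/w3.png',a);cv2.imwrite('pics/s3.png',b)
v=np.hstack([a,cv2.resize(b[110:260,280:420],None,fx=2.56,fy=2.56,interpolation=2)]);cv2.imwrite('pics/v3.png',cv2.resize(v,None,fx=.9,fy=.9))"
```

```text
t 8.87 X 0.4604 Y 0.0924 Z 0.1959 FX 0.7 FY 0.4 FZ -3.4 T [-0.12  0.17 -0.03] g 0.136
jaw axis tilt deg 1.24 roll -0.07 yaw 15.91
```

View pics/v3.png

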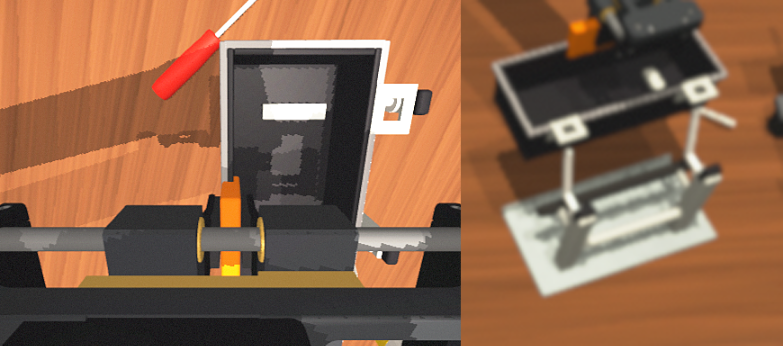

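The wrist and scene views show both lugs clear above the hook tips. I'll draw it away, lift it further and level it.

Call:
play_rows --targets '[{"claw":1,"linear":[-0.3,0,-0.3],"rotation":[0,0.004,0]},{"claw":1,"linear":[-0.5,0,-0.4],"rotation":[0,0.004,0]},{"claw":1,"linear":[-0.6,0,-0.3],"rotation":[0,0.003,0]},{"claw":1,"linear":[-0.6,0,0],"rotation":[0,0.003,0]},{"claw":1,"linear":[-0.4,0,0],"rotation":[0,0,0]},{"claw":1,"linear":[0,0,0],"rotation":[0,0,0]}]'

```text
time: 9.47
position: [0.3881, 0.2068, 0.2576]
tool_rot: [-0.221, 1.567, 0.214]
ft_force: [-0.0, -0.8, -3.5]
grip_width: 0.136
```

```bash
python3 -c "
from h import *
st();todo((.613,-.270,.25),15.7)"
```

```text
t 9.47 X 0.4300 Y 0.0919 Z 0.2576 FX -0.3 FY -0.8 FZ -3.5 T [-0.1   0.14  0.05] g 0.136
jaw axis tilt deg -0.46 roll -0.18 yaw 15.88
shift [  0.34 -20.81   3.44] mm [ 224.9 -476.8   -7.6] pos [0.3881 0.2068 0.2576] t 9.47 F [-0.  -0.8 -3.5] g 0.136
turn deg [ 0.18 -0.46  0.18]
```

Call:
play_rows --targets '[{"claw":1,"linear":[0,-0.4,0.2],"rotation":[0,-0.004,0]},{"claw":1,"linear":[0,-0.7,0.3],"rotation":[0,0,0]},{"claw":1,"linear":[0,-0.9,0.4],"rotation":[0,0,0]},{"claw":1,"linear":[0,-0.9,0.4],"rotation":[0,0,0]},{"claw":1,"linear":[0,-0.9,0.4],"rotation":[0,0,0]},{"claw":1,"linear":[0,-0.9,0.3],"rotation":[0,0,0]},{"claw":1,"linear":[0,-0.9,0.2],"rotation":[0,0,0]},{"claw":1,"linear":[0,-0.9,0.2],"rotation":[0,0,0]},{"claw":1,"linear":[0,-0.9,0.1],"rotation":[0,0,0]},{"claw":1,"linear":[0,-0.9,0.1],"rotation":[0,0,0]}]'

```text
time: 10.3
position: [0.5113, 0.0144, 0.2514]
tool_rot: [-0.232, 1.565, 0.218]
ft_force: [1.5, 0.2, -3.6]
grip_width: 0.134
```

```bash
python3 -c "
from h import *
st();todo((.613,-.270,.25),15.7)"
```

```text
t 10.3 X 0.4955 Y -0.1271 Z 0.2514 FX 1.5 FY -0.2 FZ -3.6 T [-0.06  0.17 -0.  ] g 0.134
jaw axis tilt deg -0.4 roll -0.47 yaw 16.42
shift [  0.15 -12.06   0.68] mm [ 101.7 -284.4   -1.4] pos [0.5113 0.0144 0.2514] t 10.3 F [ 1.5  0.2 -3.6] g 0.134
turn deg [ 0.73 -0.4   0.47]
```

Call:
play_rows --targets '[{"claw":1,"linear":[0,-1,0.06],"rotation":[0.004,-0.003,0.004]},{"claw":1,"linear":[0,-1,0.06],"rotation":[0.004,0,0]},{"claw":1,"linear":[0,-1,0.06],"rotation":[0,0,0]},{"claw":1,"linear":[0,-1,0.06],"rotation":[0,0,0]},{"claw":1,"linear":[0,-1,0.06],"rotation":[0,0,0]},{"claw":1,"linear":[0,-1,0.06],"rotation":[0,0,0]},{"claw":1,"linear":[0,-1,0.06],"rotation":[0,0,0]},{"claw":1,"linear":[0,-1,0.06],"rotation":[0,0,0]},{"claw":1,"linear":[0,-1,0.06],"rotation":[0,0,0]},{"claw":1,"linear":[0,-0.8,0.06],"rotation":[0,0,0]}]'

```text
time: 11.13
position: [0.5892, -0.2417, 0.2431]
tool_rot: [-0.222, 1.577, 0.201]
ft_force: [0.5, 0.5, -2.6]
grip_width: 0.134
```

Call:
play_rows --targets '[{"claw":1,"linear":[0,-0.5,0],"rotation":[0,0,0]},{"claw":1,"linear":[0,-0.3,0],"rotation":[0,0,0]},{"claw":1,"linear":[0,0,0],"rotation":[0,0,0]},{"claw":1,"linear":[0,0,0],"rotation":[0,0,0]}]'

```text
time: 11.47
position: [0.591, -0.272, 0.2389]
tool_rot: [-0.22, 1.587, 0.188]
ft_force: [-0.6, -0.4, -3.3]
grip_width: 0.13
```

```bash
python3 -c "
from h import *
st();todo((.613,-.270,.25),15.7)"
```

```text
t 11.47 X 0.4931 Y -0.4244 Z 0.2389 FX -0.7 FY -0.2 FZ -3.3 T [-0.01  0.13  0.04] g 0.13
jaw axis tilt deg -1.61 roll -0.95 yaw 14.84
shift [-0.47 -0.15  0.86] mm [22.   2.  11.1] pos [ 0.591  -0.272   0.2389] t 11.47 F [-0.6 -0.4 -3.3] g 0.13
turn deg [-0.85 -1.61  0.93]
```

Call:
play_rows --targets '[{"claw":1,"linear":[0.5,-0.05,0.4],"rotation":[-0.005,-0.01,0.006]},{"claw":1,"linear":[0.8,-0.05,0.4],"rotation":[-0.004,-0.008,0.005]},{"claw":1,"linear":[0.9,0,0.1],"rotation":[0,0,0]},{"claw":1,"linear":[0.9,0,0],"rotation":[0,0,0]},{"claw":1,"linear":[0.9,0,0],"rotation":[0,0,0]},{"claw":1,"linear":[0.6,0,0],"rotation":[0,0,0]},{"claw":1,"linear":[0.2,0,0],"rotation":[0,0,0]},{"claw":1,"linear":[0,0,0],"rotation":[0,0,0]}]'

```text
time: 12.13
position: [0.615, -0.2576, 0.1141]
tool_rot: [-0.219, 1.556, 0.232]
ft_force: [-0.1, -0.6, -3.1]
grip_width: 0.132
```

```bash
python3 -c "
from h import *
st();todo((.613,-.270,.095),15.7)
a=get_image('top');cv2.imwrite('pics/t4.png',a);b=get_image('scene');cv2.imwrite('pics/s4.png',b)
cv2.imwrite('pics/v4.png',np.hstack([cv2.resize(a[110:245,285:415],None,fx=3,fy=3,interpolation=2),cv2.resize(b[190:325,90:220],None,fx=3,fy=3,interpolation=2)]))"
```

```text
t 12.13 X 0.5202 Y -0.4171 Z 0.1141 FX -0.2 FY -0.6 FZ -3.1 T [-0.09  0.18 -0.  ] g 0.132
jaw axis tilt deg 0.25 roll 0.42 yaw 16.47
shift [ 0.76 -0.46 -0.22] mm [ -2.  -12.4 -19.1] pos [ 0.615  -0.2576  0.1141] t 12.13 F [-0.1 -0.6 -3.1] g 0.132
turn deg [ 0.77  0.25 -0.42]
```

View pics/v4.png

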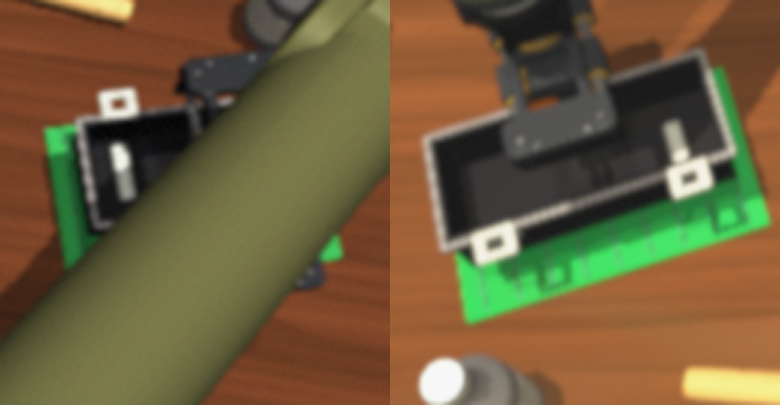

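The scene view shows the rim corners in crop pixels at (425,137), (703,52), (735,155) and (443,248). In the top view the arm hides half the trough.

```bash
cat >> h.py <<'E'
def rim(corn,off,sc,z,n="scene"):
    P=onz(cam(n),np.array(corn,float)/sc+off-.35,z);ax=lambda d:np.degrees(np.arctan2(d[1],d[0]))
    print("rim",P.round(4).tolist());print("lens",[round(np.linalg.norm(P[i]-P[i-1]),4) for i in range(4)],"yaw front",ax(P[1]-P[0])-90,"back",ax(P[2]-P[3])-90)
    c=P.mean(0);a=np.radians(15.7);X=np.array([np.cos(a),np.sin(a),0]);Y=np.array([-X[1],X[0],0]);d=np.array([.6545,-.259,0])-c
    print("centre",c.round(4),"to mat centre along X %.4f Y %.4f"%(d@X,d@Y))
E
python3 -c "
from h import *
rim([(425-390,137),(703-390,52),(735-390,155),(443-390,248)],(90,190),3,.116)
m,c,_=big(cv2.imread('pics/s0.png') if 0 else cv2.imread('pics/scene0.png'),(50,120,80),(75,255,255))
"
```

```text
rim [[0.6458, -0.373, 0.116], [0.5833, -0.1569, 0.116], [0.675, -0.1302, 0.116], [0.7365, -0.3463, 0.116]]
lens [np.float64(0.0945), np.float64(0.225), np.float64(0.0955), np.float64(0.2246)] yaw front 16.139755332081506 back 15.87245403295708
centre [ 0.6602 -0.2516  0.116 ] to mat centre along X -0.0074 Y -0.0056
```

Call:
play_rows --targets '[{"claw":1,"linear":[0.3,-0.12,-0.14],"rotation":[0.004,0.002,-0.003]},{"claw":1,"linear":[0.4,-0.1,-0.14],"rotation":[0,0,0]},{"claw":1,"linear":[0.3,0,0],"rotation":[0,0,0]},{"claw":1,"linear":[0.3,0,0],"rotation":[0,0,0]},{"claw":1,"linear":[0,0,0],"rotation":[0,0,0]}]'

```text
time: 12.65
position: [0.6131, -0.2675, 0.0854]
tool_rot: [-0.222, 1.549, 0.218]
ft_force: [-0.2, -0.5, -3.5]
grip_width: 0.137
```

```bash
python3 -c "
from h import *
st()
b=get_image('scene');cv2.imwrite('pics/s5.png',b)
cv2.imwrite('pics/v5.png',cv2.resize(b[190:325,90:230],None,fx=5,fy=5,interpolation=2)[:600])"
```

```text
t 12.65 X 0.5156 Y -0.4262 Z 0.0854 FX -0.4 FY -0.4 FZ -3.5 T [-0.04  0.24 -0.01] g 0.137
jaw axis tilt deg 0.58 roll -0.24 yaw 16.09
```

View pics/v5.png

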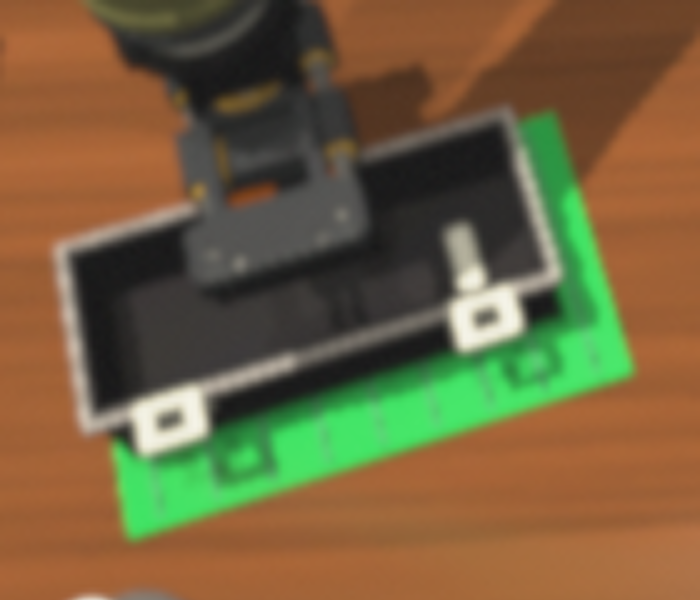

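```bash
python3 -c "
from h import *
rim([(53,245),(512,105),(562,277),(85,435)],(90,190),5,.0874)
"
```

```text
rim [[0.6417, -0.3868, 0.0874], [0.5783, -0.166, 0.0874], [0.6725, -0.1398, 0.0874], [0.7372, -0.3579, 0.0874]]
lens [np.float64(0.0998), np.float64(0.2297), np.float64(0.0978), np.float64(0.2275)] yaw front 16.009155863459753 back 16.520288186944654
centre [ 0.6574 -0.2626  0.0874] to mat centre along X -0.0018 Y 0.0043
```

Call:
play_rows --targets '[{"claw":1,"linear":[0.2,0.1,-0.08],"rotation":[0.003,0.006,0.002]},{"claw":1,"linear":[0.2,0.06,0],"rotation":[0,0,0]},{"claw":1,"linear":[0.12,0,0],"rotation":[0,0,0]},{"claw":1,"linear":[0,0,0],"rotation":[0,0,0]}]'

```text
time: 13.03
position: [0.6108, -0.2644, 0.0724]
tool_rot: [-0.217, 1.558, 0.215]
ft_force: [0.2, 0.3, -4.1]
grip_width: 0.129
```

```bash
python3 -c "
from h import *
st()"
```

```text
t 13.03 X 0.5142 Y -0.4225 Z 0.0724 FX 0.3 FY 0.3 FZ -4.1 T [-0.08  0.24  0.04] g 0.129
jaw axis tilt deg 0.07 roll -0.1 yaw 15.77
```

Call:
play_rows --targets '[{"claw":1,"linear":[0.1,0,-0.02],"rotation":[0,0,0]},{"claw":1,"linear":[0.06,0,-0.02],"rotation":[0,0,0]},{"claw":1,"linear":[0.05,0,0],"rotation":[0,0,0]},{"claw":1,"linear":[0,0,0],"rotation":[0,0,0]}]'

```text
time: 13.37
position: [0.6105, -0.2646, 0.0671]
tool_rot: [-0.218, 1.557, 0.215]
ft_force: [0.1, 0.3, -2.1]
grip_width: 0.133
```

```bash
python3 -c "
from h import *
st()"
```

```text
t 13.37 X 0.5139 Y -0.4226 Z 0.0671 FX 0.1 FY 0.2 FZ -2.1 T [-0.03  0.16 -0.02] g 0.133
jaw axis tilt deg 0.13 roll -0.13 yaw 15.81
```

Call:
play_rows --targets '[{"claw":1,"linear":[0.05,0,0],"rotation":[0,0,0]},{"claw":1,"linear":[0.03,0,0],"rotation":[0,0,0]},{"claw":1,"linear":[0,0,0],"rotation":[0,0,0]}]'

```text
time: 13.62
position: [0.6108, -0.2648, 0.0672]
tool_rot: [-0.218, 1.556, 0.215]
ft_force: [-0.0, -0.7, -3.9]
grip_width: 0.13
```

```bash
python3 -c "
from h import *
st()"
```

```text
t 13.62 X 0.5142 Y -0.4229 Z 0.0672 FX -0.2 FY -0.6 FZ -3.9 T [-0.1   0.24 -0.06] g 0.13
jaw axis tilt deg 0.21 roll -0.12 yaw 15.81
```

Call:
play_rows --targets '[{"claw":1,"linear":[0.08,0,0],"rotation":[0,0,0]},{"claw":1,"linear":[0.06,0,0],"rotation":[0,0,0]}]'

```text
time: 13.78
position: [0.6113, -0.2649, 0.067]
tool_rot: [-0.217, 1.555, 0.216]
ft_force: [-4.5, 2.6, 7.0]
grip_width: 0.134
```

```bash
python3 -c "
from h import *
st()"
```

```text
t 13.78 X 0.5146 Y -0.4231 Z 0.0670 FX -3.6 FY 3.7 FZ 7.0 T [0.43 1.46 0.02] g 0.134
jaw axis tilt deg 0.29 roll -0.08 yaw 15.83
```

Call:
play_rows --targets '[{"claw":1,"linear":[0.08,0,0],"rotation":[0,0,0]}]'

```text
time: 13.87
position: [0.6113, -0.2649, 0.067]
tool_rot: [-0.217, 1.554, 0.217]
ft_force: [-6.0, 3.3, 12.2]
grip_width: 0.134
```

```bash
python3 -c "
from h import *
st()"
```

```text
t 13.87 X 0.5146 Y -0.4231 Z 0.0670 FX -4.8 FY 4.8 FZ 12.2 T [0.63 1.63 0.  ] g 0.134
jaw axis tilt deg 0.32 roll -0.03 yaw 15.84
```

Call:
play_rows --targets '[{"claw":1,"linear":[0,0,0],"rotation":[0,0,0]},{"claw":1,"linear":[0.03,0,0],"rotation":[0,-0.008,0]},{"claw":1,"linear":[0.03,0,0],"rotation":[0,-0.008,0]}]'

```text
time: 14.12
position: [0.612, -0.265, 0.067]
tool_rot: [-0.214, 1.527, 0.22]
ft_force: [-7.3, 3.1, 11.3]
grip_width: 0.136
```

```bash
python3 -c "
from h import *
st()"
```

```text
t 14.12 X 0.5152 Y -0.4234 Z 0.0670 FX -6.2 FY 5.0 FZ 11.3 T [0.37 2.05 0.01] g 0.136
jaw axis tilt deg 1.88 roll -0.06 yaw 15.9
```

Call:
play_rows --targets '[{"claw":1,"linear":[0.04,0,0],"rotation":[0,-0.01,0]},{"claw":1,"linear":[0.04,0,0],"rotation":[0,-0.01,0]}]'

```text
time: 14.28
position: [0.6101, -0.2655, 0.0669]
tool_rot: [-0.208, 1.497, 0.224]
ft_force: [-6.1, 3.1, 8.8]
grip_width: 0.135
```

```bash
python3 -c "
from h import *
st()"
```

```text
t 14.28 X 0.5133 Y -0.4234 Z 0.0669 FX -5.0 FY 4.7 FZ 8.8 T [0.3  1.62 0.06] g 0.135
jaw axis tilt deg 3.64 roll 0.06 yaw 15.9
```

Call:
play_rows --targets '[{"claw":1,"linear":[0,0,0],"rotation":[0,0.01,0]},{"claw":1,"linear":[0,0,0],"rotation":[0,0.012,0]},{"claw":1,"linear":[0,0,0],"rotation":[0,0.01,0]},{"claw":1,"linear":[0,0,0],"rotation":[0,0,0]}]'

```text
time: 14.62
position: [0.6093, -0.267, 0.067]
tool_rot: [-0.214, 1.549, 0.216]
ft_force: [-2.1, 0.8, 3.1]
grip_width: 0.135
```

```bash
python3 -c "
from h import *
st()
b=get_image('scene');w=get_image('wrist');cv2.imwrite('pics/s6.png',b);cv2.imwrite('pics/w6.png',w)
cv2.imwrite('pics/v6.png',np.hstack([cv2.resize(b[190:320,90:230],None,fx=3,fy=3,interpolation=2),cv2.resize(w,None,fx=390/384*.7,fy=390/384)]))"
```

```text
t 14.62 X 0.5121 Y -0.4246 Z 0.0670 FX -1.9 FY 1.3 FZ 3.1 T [-0.    0.82 -0.04] g 0.135
jaw axis tilt deg 0.66 roll -0.01 yaw 15.74
```

View pics/v6.png

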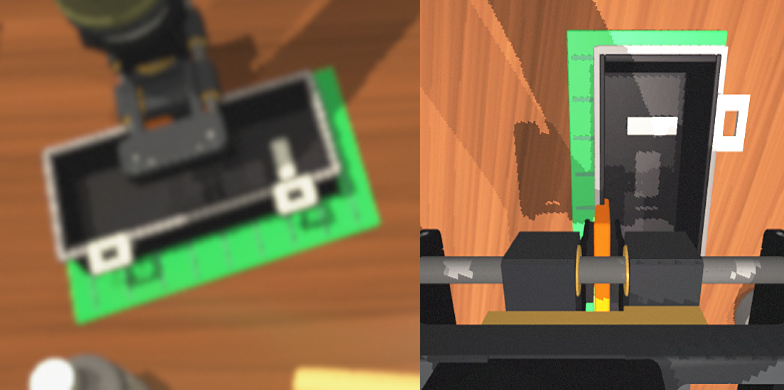

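The scene view gives rim corners in crop pixels at (43,152), (318,70), (342,177) and (62,263). The wrist view shows green margins at the front and at the +y end.

```bash
python3 -c "
from h import *
rim([(43,152),(318,70),(342,177),(62,263)],(90,190),3,.066)
s=get_state();C=cam('wrist',s);q=lambda p:(np.array(p,float)-[420,0])/[390/384*.7,390/384]
P=onz(C,q([(567,31),(727,31)]),.006);print('mat +y corners',P.round(4))
P2=onz(C,q([(594,46),(728,46)]),.066);print('rim +y corners',P2.round(4))
a=np.radians(15.7);X=np.array([np.cos(a),np.sin(a),0]);Y=np.array([-X[1],X[0],0])
print('mat X,Y',P@X,P@Y,'rim',P2@X,P2@Y,'mid diff X',P2.mean(0)@X-P.mean(0)@X,'tool',s['position']@X,s['position']@Y)
"
```

```text
rim [[0.6373, -0.3862, 0.066], [0.5746, -0.1599, 0.066], [0.6736, -0.1385, 0.066], [0.7325, -0.3576, 0.066]]
lens [np.float64(0.0994), np.float64(0.2348), np.float64(0.1013), np.float64(0.2269)] yaw front 15.503674191606606 back 15.046709306904788
centre [ 0.6545 -0.2606  0.066 ] to mat centre along X 0.0004 Y 0.0015
mat +y corners [[ 0.5429 -0.1568  0.006 ]
 [ 0.6943 -0.1137  0.006 ]]
rim +y corners [[ 0.5748 -0.1679  0.066 ]
 [ 0.6688 -0.1412  0.066 ]]
mat X,Y [0.48025066 0.6376038 ] [-0.29785076 -0.29735943] rim [0.50791177 0.60561877] [-0.31716707 -0.31691235] mid diff X -0.0021619620807811213 tool 0.5140779316480624 -0.42190230883182733
```

Trough and mat agree to about 2 mm and 0.5°. Releasing.

Call:
play_rows --targets '[{"claw":0.8,"linear":[0,0,0],"rotation":[0,0,0]},{"claw":0.6,"linear":[0,0,0],"rotation":[0,0,0]},{"claw":0.5,"linear":[0,0,0],"rotation":[0,0,0]},{"claw":0.5,"linear":[0,0,0],"rotation":[0,0,0]},{"claw":0.5,"linear":[0,0,0],"rotation":[0,0,0]},{"claw":0.5,"linear":[0,0,0],"rotation":[0,0,0]}]'

```text
time: 15.22
position: [0.6111, -0.2672, 0.0672]
tool_rot: [-0.215, 1.544, 0.215]
ft_force: [0.1, -0.1, 0.5]
grip_width: 0.461
```

```bash
python3 -c "
from h import *
st()
w=get_image('wrist');cv2.imwrite('pics/w7.png',w);C=cam('wrist')
m,c,_=big(w,(8,150,120),(22,255,255),(200,170,300,320));print(c)"
```

```text
t 15.22 X 0.5138 Y -0.4253 Z 0.0672 FX 0.0 FY -0.1 FZ 0.5 T [-0.08  0.08  0.02] g 0.461
jaw axis tilt deg 0.92 roll -0.13 yaw 15.74
[247.66295428 306.36459555]
```

Released, with forces near zero. Now straight up.

Call:
play_rows --targets '[{"claw":0.5,"linear":[-0.2,0,0],"rotation":[0,0,0]},{"claw":0.5,"linear":[-0.4,0,0],"rotation":[0,0,0]},{"claw":0.5,"linear":[-0.6,0,0],"rotation":[0,0,0]},{"claw":0.5,"linear":[-0.9,0,0],"rotation":[0,0,0]},{"claw":0.5,"linear":[-1,0,0],"rotation":[0,0,0]},{"claw":0.5,"linear":[-1,0,0],"rotation":[0,0,0]},{"claw":0.5,"linear":[-1,0,0],"rotation":[0,0,0]},{"claw":0.5,"linear":[-1,0,0],"rotation":[0,0,0]},{"claw":0.5,"linear":[-0.5,0,0],"rotation":[0,0,0]},{"claw":0.5,"linear":[0,0,0],"rotation":[0,0,0]}]'

```text
time: 16.1
position: [0.6069, -0.2687, 0.2463]
tool_rot: [-0.214, 1.543, 0.212]
ft_force: [0.3, 0.0, -0.5]
grip_width: 0.499
```

Call:
play_rows --targets '[{"claw":0.5,"linear":[0,0.6,-0.6],"rotation":[0,0,0]},{"claw":0.5,"linear":[0,0.8,-0.8],"rotation":[0,0,0]},{"claw":0.5,"linear":[0,0.8,-0.8],"rotation":[0,0,0]},{"claw":0.5,"linear":[0,0.8,-0.6],"rotation":[0,0,0]},{"claw":0.5,"linear":[0,0.8,0],"rotation":[0,0,0]},{"claw":0.5,"linear":[0,0.8,0],"rotation":[0,0,0]},{"claw":0.5,"linear":[0,0.8,0],"rotation":[0,0,0]},{"claw":0.5,"linear":[0,0.8,0],"rotation":[0,0,0]},{"claw":0.5,"linear":[0,0.3,0],"rotation":[0,0,0]},{"claw":0.5,"linear":[0,0,0],"rotation":[0,0,0]}]'

```text
time: 16.93
position: [0.4874, -0.1282, 0.2409]
tool_rot: [-0.211, 1.544, 0.209]
ft_force: [-0.1, -0.3, 0.3]
grip_width: 0.5
```

```bash
python3 -c "
from h import *
st()
b=get_image('scene');w=get_image('top');cv2.imwrite('pics/s8.png',b);cv2.imwrite('pics/t8.png',w)
cv2.imwrite('pics/v8.png',np.hstack([cv2.resize(b[200:310,95:225],None,fx=3,fy=3,interpolation=2),cv2.resize(w[130:240,280:410],None,fx=3,fy=3,interpolation=2)]))"
```

```text
t 16.93 X 0.4332 Y -0.2576 Z 0.2409 FX -0.1 FY -0.3 FZ 0.3 T [-0.07  0.05  0.07] g 0.5
jaw axis tilt deg 0.9 roll -0.21 yaw 15.36
```

View pics/v8.png

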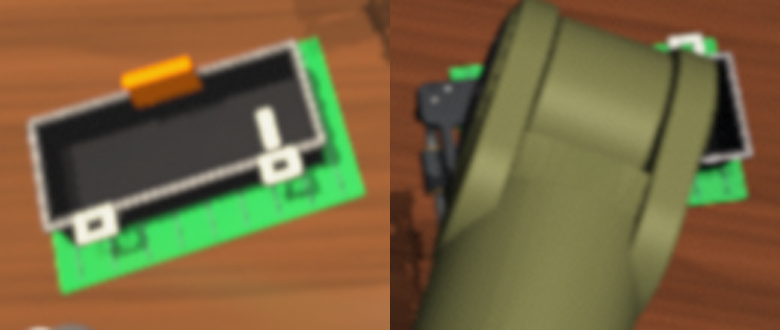

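```bash
python3 -c "
from h import *
rim([(28,123),(297,42),(326,143),(46,230)],(95,200),3,.066)
a=cv2.imread('pics/scene0.png');b=cv2.imread('pics/s8.png')
d=cv2.absdiff(a,b).max(2)
for n,(x0,y0,x1,y1) in dict(jar=(240,225,275,258),tin=(245,255,285,297),bar=(230,160,275,210),jig=(110,155,160,190),driver=(333,132,365,150),rack=(300,195,395,240)).items():print(n,(d[y0:y1,x0:x1]>50).mean().round(3))
print(big(a,(0,200,120),(6,255,255),(240,225,275,258))[1],big(b,(0,200,120),(6,255,255),(240,225,275,258))[1])
"
```

```text
rim [[0.6382, -0.3861, 0.066], [0.5762, -0.1651, 0.066], [0.6701, -0.1393, 0.066], [0.73, -0.3587, 0.066]]
lens [np.float64(0.0958), np.float64(0.2296), np.float64(0.0973), np.float64(0.2274)] yaw front 15.67868831606306 back 15.285997061400806
centre [ 0.6536 -0.2623  0.066 ] to mat centre along X 0.0017 Y 0.0029
jar 0.0
tin 0.0
bar 0.408
jig 0.0
driver 0.285
rack 0.078
[257.25961538 238.85576923] [257.25358852 238.93301435]
```

```bash
python3 -c "
from h import *
s=get_state();p=s['position'];print(proj(cam('scene'),[p,p+[0,0,.15],p+[0,0,.3]]).round(0))
close_job()"
```

```text
[[199. 144.]
 [188.  95.]
 [173.  23.]]
the job is handed in; nothing more can be done
```

The trough is off the rack, standing on the green mat and released, and the job is handed in. It took about 17 s of the 72 s.

- **Unhooking:** I gripped the orange tab and eased the trough up along the hooks, which lean about 18°. The sideways and vertical forces I read stayed at or below about 4 N. I drew it away only once it had risen 81 mm and both cameras showed the lugs above the hook tips.
- **Setting down:** Contact pressed at about 12 N at most. While feeling for the mat I tilted the tool by up to 3.6° for a moment, probably lifting the trough's back edge slightly, then set it back before letting go.
- **Final position:** The scene camera puts the trough within about 2 mm (x) and 3 mm (y) of the mat's centre, and square to within about 0.5°. Its measured rim came out about 3–7% too large because the image edges are blurred, so trust the position only to 2–3 mm. Before release the wrist camera showed the expected 20 mm end margin, with the trough about 2 mm off in x.
- **Release:** The force on the tool is near zero, and the gripper is half open and well clear of the trough.
- **Bystanders:** The jar, tin and jig look unchanged from the start. I could not confirm the steel bar and screwdriver, because both patches of the image changed. For the screwdriver this is probably because the trough beside it is gone. For the bar I suspected the arm or its shadow was over it, but the tool's projected position in the image did not clearly show that. The gripper stayed well above both.

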